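Clamp the glued end panel of a spice caddy

TASK

The end panel of the small wooden spice caddy has just been glued and stands loosely in its end, a few millimetres open. Bring the one-hand bar clamp in along the worktop until its two jaw pads stand opposite the middle of the caddy's two ends, pump the trigger until the panel is drawn fully home, and finish while still holding the trigger squeezed, pressing the joint firmly but gently: about 25 N at the pads, and never above 50 N, which would bow the thin wood. Clamp and caddy end flat on the worktop, and the jars round about are left alone.

Things in the scene. Friction and masses are not known exactly. Their poses are not given: they have to be found in the camera images.
- clamp: one-hand bar clamp lying flat on its side, 0.8 kg, black, blue handle, orange trigger. Origin on the worktop under the bar, mid head. +x: side of the jaws; -x: side of handle and trigger; -y: along the bar to the far jaw. mm: head x -20..40, y -21..29, 31 high; bar x -7..9, z 11..19, its tail reaches y = 48 + bar travel; head jaw x 32..78; far jaw x -13..81, 18 thick, 30 high
- handle_mid (a point): middle of the handle, across from the trigger's swell: (-48, 22.5, 15) mm in the clamp's frame. Handle: straight grip x -111..-19, y 15..30, z 0..29 mm. Pinch handle and trigger together here from above, fingers closing along the clamp's y: 52 mm over both when released, 30 mm squeezed home; centre when released at y = 4 mm. A light pinch here also serves to slide the clamp
- trigger_mid (a point): middle of the swell of the trigger (12 mm thick along y, 24 mm high), 15 mm above the worktop; in the clamp's frame at (-47, -16) mm released, (-47, 6) mm squeezed home; the trigger stands about parallel to the handle, x -85..-20
- clamp_trigger (a joint): angle of the trigger (rad): 0 released, 0.285 home on its stop; a spring returns it (4 to 7 N at the swell). A full stroke draws the bar 9 mm (2 teeth), which stays on the return. When the pads press, the trigger stalls short of its stop; pad force is between a third of the squeeze and all of it (friction): 30 N gives 15 to 30 N, 50 N can crush. Let go, the bar eases back and pressure is lost
- clamp_bar (a joint): travel of the bar through the head (m): 0 = fully open, 188 mm between the two pad faces; grows as the far jaw closes towards the head, up to 0.074; starts at 0 to 0.01. A ratchet with 4.5 mm teeth lets it only close. About 5 N of drag
- head_pad (a point): centre of the face of the rubber pad on the head's jaw, at (60, -30, 16) mm in the clamp's frame; looks along the clamp's -y; pad 28 x 28 mm. Each squeeze shifts and turns the loose clamp a little on the worktop: bring the pads back into line before they touch
- far_pad (a point): centre of the face of the soft rubber pad on the far jaw, at (60, -218 + bar travel, 16) mm in the clamp's frame; looks along the clamp's +y; pad 28 x 28 mm
- clamp_pad: the soft rubber pad of the far jaw (origin at the centre of its face, like far_pad). It yields 1 mm for each 6 N, up to 7 mm
- caddy: loose open-topped pale wooden box, 0.3 kg, 64 mm wide (x), 42 mm high, walls 7 to 8 mm. Origin on the worktop under its middle. Closed end at y = +63 mm; at the other end the side walls stop at y = -63 mm, where the loose panel belongs. The head's jaw goes to the closed end, the far jaw to the panel
- panel: loose end panel, pale wood, 64 x 9 x 42 mm (x, y, z), 80 g; a darker cleat inside it reaches 14 mm in between the side walls, 1.5 mm play each side. Origin on the worktop under the middle of the 9 mm plate. Fully home at y = -67.5 mm in the caddy's frame (outer face at -72 mm), tight on the side walls; it starts 5 to 9 mm open
- spice_red: glass spice jar with a red cap, 45 mm across, 106 mm high, origin under its middle; leave it alone
- honey_jar: honey jar with a green lid, 68 mm across, 84 mm high, origin under its middle; leave it alone
There are look-alikes about, which are no part of the job. What is shaped like the caddy but purple or turquoise is not meant.

How it is judged:
On the way, in this order (a step that is already met when the one before it is completed fails the run):
1. the clamp lies with both pads opposite the middle (within 18 mm) of the caddy's ends, not yet pressing (x of head_pad in the frame of caddy between -0.018 and 0.018 m and x of far_pad in the frame of caddy between -0.018 and 0.018 m and contact force between clamp_pad and panel below 1 N), for 0.2 s.
2. the far jaw has come up and touches the panel (x of head_pad in the frame of caddy between -0.018 and 0.018 m and x of far_pad in the frame of caddy between -0.018 and 0.018 m and contact force between clamp_pad and panel above 1.5 N), for 0.1 s.
At the end, for the whole second after the job is handed in: panel under 1.7 mm open and square within 2 degrees, pressed by the far pad with 12 to 50 N, head pad bearing on the other end; both pads within 18 mm of the middle of the ends; fingers still squeezing the trigger; clamp and caddy flat on the worktop, at rest (x of head_pad in the frame of caddy between -0.018 and 0.018 m and x of far_pad in the frame of caddy between -0.018 and 0.018 m and contact force between clamp_pad and panel between 12 and 50 N and contact force between clamp and caddy above 8 N and y of panel in the frame of caddy above -0.0692 m and angle between the y axis of panel and the y axis of caddy, either way round below 0.035 rad and contact force between the fingers and clamp above 5 N and value of joint clamp_trigger above 0.03 rad and angle between each of clamp, caddy's own z axis and vertical below 0.08 rad and height (world z) of caddy below 0.006 m and height (world z) of clamp below 0.012 m and linear speed of caddy below 0.02 m/s); the arm keeps its last pose, push and grip.
It fails at once if the caddy is squeezed with more than 50 N (contact force between clamp_pad and panel above 50 N).
It fails at once if a jar is moved by more than 15 mm or tipped (distance of any of spice_red, honey_jar from where it was at the start of the episode above 0.015 m or angle between any of spice_red, honey_jar's own z axis and vertical above 0.3 rad).
It also fails if it takes over 61 s, if anything falls off the work surface, if the arm or the gripper's body presses on something with over 40 N, if the wrist force passes 120 N, or if a joint passes its speed limit or range.

ROBOT

A 7-joint arm with a two-finger parallel gripper is mounted at the origin on a cart in front of the work surface, level with it; the furniture and walls round the work are solid. World frame = base frame: x ahead of the robot, y to its left, z up, the work surface at z = 0. Lengths are in m, angles in rad, forces in N, time in s.
With the tool pointing down it reaches from about 0.4 to 0.85 m from the base axis. Payload 4.4 kg.
Tool frame: the origin (TCP) lies at the very end of the fingers, on their centre line; the grasp point (between the pads) lies 19 mm behind it; x points along the fingers, y is the direction in which the jaws open and shut, and the axes are right-handed (so a half turn about x gives the same grasp; the last joint's range is limited). The gripper opens to 94 mm and grips with 3 to 60 N. Pads are 16 mm wide; open, the fingers measure 119 mm over their backs; the gripper's body (75 mm by 177 mm) begins 78 mm behind the grasp point.
Start: joints at [1.134, 0.628, 0.038, 1.517, -0.027, 0.996, -0.02], TCP at [0.236, -0.606, 0.174] pointing down, gripper open.
Joint ranges: [-3.06, 3.06], [-0.37, 2.12], [-1.25, 1.32], [0.18, 2.47], [-1.1, 4.24], [0.23, 1.98], [-2.94, 2.94]. Speed limits (rad/s): [2.57, 2.57, 3.14, 3.14, 3.14, 3.14, 3.14].

INTERFACE

Orientations are given as a unit quaternion [x, y, z, w].
In Python, from rig import ctrl, grab_frame, calibration gives the robot as it stands. The module is installed in compiled form; this text tells all that it offers.
- The arm moves only by the tool jog_arm, never from a script. Its argument "targets" is a list of rows, each a list of 6 numbers: the shift along the tool's x, y, z in m, then the turn, a rotation vector about the tool's x, y, z in rad. A call has exactly 5 rows; each row is the pose to reach, as a shift and turn from the pose commanded when the call began, along the tool's axes at that moment; what a row does not reach only later rows make up. A row lasts 1/10 s, in which the tool goes at most 50 mm and 8.59 degrees, less where a joint would pass 70% of its speed; a pose out of reach is approached as far as the arm can. A call with a gripper value outside its range is refused whole. "gripper" is the opening, from 0 (shut) to 1 (fully open), set as the call begins (left out, the last holds). The fingers move at their own pace and stop on an object; "force" is the grip in N (left out, the last holds). Time passes only in rows, so rows that repeat a pose let the fingers close, or fill a call up. It gives the time, the measured TCP pose, the force and the opening at its end, in the units of the state.
- ctrl.sense(): the state, without advancing time (a new reading comes with each control period).
- grab_frame(name): name is "side" or "top"; returns the picture (400x640x3 uint8, blue, green, red); there is no depth.
- calibration(name): a dict with "fx", "fy", "cx", "cy" (pixels), "world_from_camera" (4x4, takes a point from camera to world coordinates). Camera axes: x right, y up, looking along -z (the intrinsics and any distortion apply to the point x, -y, -z); pixel columns grow to the right and rows downward; lengths in m; the calibration is good to about 2 mm. A picture is of the moment at which its call begins. calibration takes no time and is no camera call.
- ctrl.job_done(): hands the job in, once; it reports no verdict.
The state is a dict: "time": time; "joint_positions": joint angles; "joint_vel": joint speeds; "tau": joint torques, N m; "position": TCP position; "ee_rot": TCP orientation; "force": force on the tool from outside, world axes, zero at the start; "wrist_torque": the same for the moment, N m; "opening": finger opening in m.
Only numpy, scipy, OpenCV 4.12 (cv2) and the standard library are available. Lean on these libraries where they do the work, as an engineer would, in place of code of your own. Each camera call takes 0.05 s, during which the arm holds its last target. There are 200 camera calls.

## Working session

There is one attempt and no reset: what is moved stays moved. The work goes in short steps, Python scripts to look and compute and a tool call to move; the robot and the scene stay as the last step left them, time stands still between calls to the robot, and variables do not carry over. Pictures are saved under pics/ and viewed, about 8 in all and at most 12, crops included, and the job is handed in when it is done.

Besides the shell and the picture viewer there is one more tool, called after "Emit:" in YAML: its name, and indented under it one key for each argument. jog_arm: Moves the arm, as the interface text tells. Its arguments: {"type":"object","properties":{"targets":{"type":"array"},"gripper":{"type":"number"},"force":{"type":"number"}},"required":["targets"]}

```bash
mkdir -p pics; python3 - <<'E'
from rig import ctrl, grab_frame, calibration
import cv2,numpy as np
for n in("top","side"):
    cv2.imwrite(f"pics/{n}0.png",grab_frame(n)); c=calibration(n); print(n,{k:(np.round(v,4).tolist()) if not isinstance(v,str) else v for k,v in c.items()})
s=ctrl.sense(); print(s)
E
```

```text
top {'fx': 361.1806, 'fy': 361.1806, 'cx': 317.3005, 'cy': 194.284, 'world_from_camera': [[0.0123, 0.9875, -0.157, 0.4213], [-0.9999, 0.0128, 0.002, -0.0461], [0.004, 0.1569, 0.9876, 1.0697], [0.0, 0.0, 0.0, 1.0]]}
side {'fx': 449.9556, 'fy': 449.9556, 'cx': 322.6011, 'cy': 200.9049, 'world_from_camera': [[0.9032, 0.3715, -0.2151, 0.2956], [-0.4292, 0.7888, -0.4401, -0.5569], [0.0062, 0.4898, 0.8718, 1.1241], [0.0, 0.0, 0.0, 1.0]]}
{'time': 0.1, 'joint_positions': array([ 1.13419427,  0.62918261,  0.03842803,  1.5182441 , -0.02698363,
        0.99630223, -0.01997835]), 'joint_vel': array([ 1.91625461e-04, -1.22771499e-03, -5.56071784e-04, -1.09409283e-03,
       -1.79203312e-04, -1.25498179e-04, -9.17333564e-05]), 'tau': array([ 2.58583459e-03, -5.50788903e+01,  1.14759989e+00, -1.87116748e+01,
       -5.20360004e-02,  1.91542535e-02,  6.48453374e-05]), 'position': array([ 0.23534005, -0.60522127,  0.17349949]), 'ee_rot': array([-0.69487456, -0.13092554,  0.69509651, -0.12980252]), 'force': array([ 0.16274591,  0.11529155, -0.12444423]), 'wrist_torque': array([-0.01719434,  0.01449641, -0.021847  ]), 'opening': 0.09371990304094266}
```

View pics/top0.png

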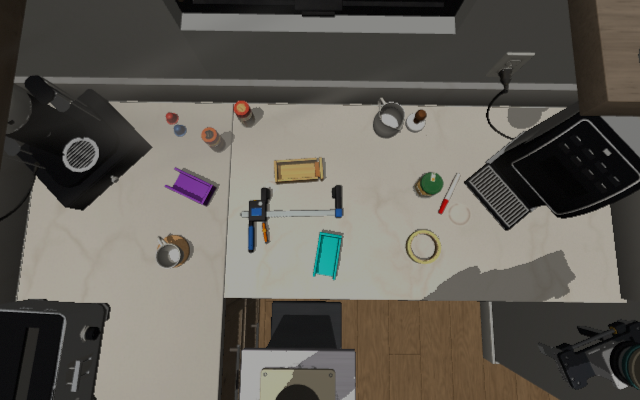

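View pics/side0.png

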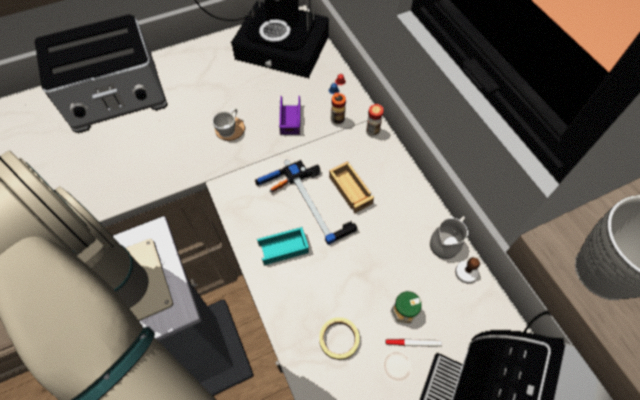

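The top view shows the clamp with its head at (258,210), far jaw at (338,200) and handle at (251,235). The caddy is at (298,170), the honey jar at (430,184) and the red spice jar at (243,110). I'll zoom in to measure.

```bash
cat > h.py <<'E'
from rig import ctrl, grab_frame, calibration
import cv2,numpy as np
def px2w(n,u,v,z):
    c=calibration(n);T=np.array(c["world_from_camera"])
    d=T[:3,:3]@np.array([(u-c["cx"])/c["fx"],-(v-c["cy"])/c["fy"],-1]);o=T[:3,3]
    return o+d*(z-o[2])/d[2]
def w2px(n,p):
    c=calibration(n);T=np.array(c["world_from_camera"])
    q=T[:3,:3].T@(np.array(p)-T[:3,3]);return c["cx"]+c["fx"]*q[0]/-q[2],c["cy"]+c["fy"]*q[1]/q[2]
def crop(im,x0,y0,w,h,k,f):
    cv2.imwrite(f,cv2.resize(im[y0:y0+h,x0:x0+w],None,fx=k,fy=k,interpolation=cv2.INTER_CUBIC))
E
python3 - <<'E'
from h import *
print({k:(v if k not in('world_from_camera',) else '') for k,v in calibration("top").items()})
crop(cv2.imread("pics/top0.png"),232,140,130,120,6,"pics/c0.png")
print(px2w("top",258,210,.03),px2w("top",298,170,.042))
E
```

```text
{'fx': 361.18056624266995, 'fy': 361.18056624266995, 'cx': 317.30050723455645, 'cy': 194.28401423996047, 'world_from_camera': ''}
[0.53829038 0.12276426 0.03      ] [0.655497   0.00888831 0.042     ]
```

View pics/c0.png

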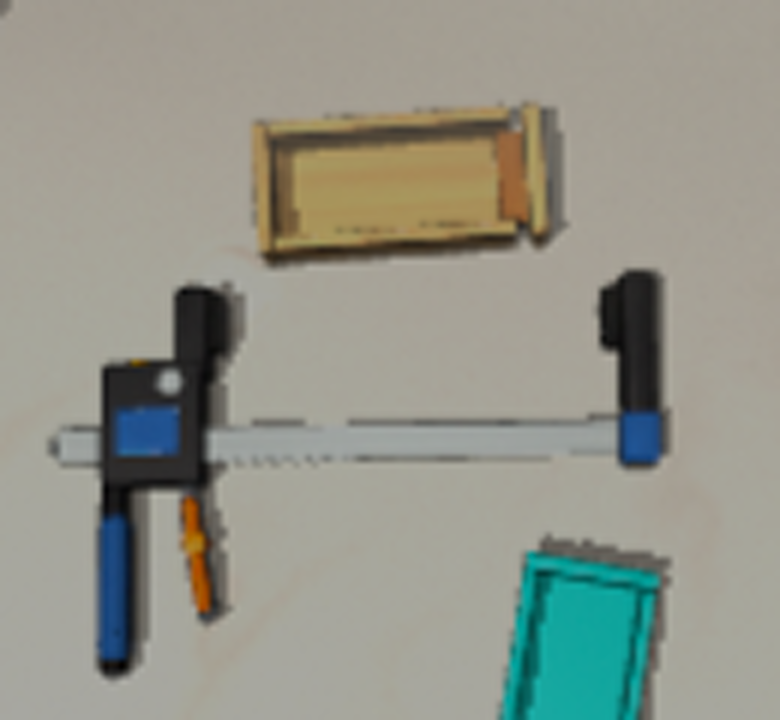

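```bash
python3 - <<'E'
from h import *
def g(pts,z,name):
    P=np.array([px2w("top",231.6+a/6,139.6+b/6,z)[:2] for a,b in pts]);print(name,np.round(P*1000,1).tolist());return P
g([(103,367),(208,365),(203,487),(103,487)],.031,"head")
g([(58,430),(58,465),(620,418),(620,458)],.019,"bar")
g([(622,270),(658,270),(620,463),(660,463)],.030,"farjaw")
g([(178,288),(212,288),(235,300),(235,350),(602,290),(602,345)],.030,"hjaw/pads")
g([(103,517),(130,517),(100,668),(130,668)],.029,"handle")
g([(182,500),(196,500),(212,614),(194,541)],.027,"trig")
c=g([(254,123),(268,258),(517,240),(507,110)],.042,"caddy")
p=g([(527,105),(541,105),(535,243),(550,240)],.042,"panel")
E
```

```text
head [[564.8, 150.4], [566.4, 99.7], [507.3, 100.0], [506.7, 148.0]]
bar [[535.2, 173.3], [518.1, 172.5], [544.6, -100.4], [525.0, -100.5]]
farjaw [[615.9, -100.5], [616.2, -118.0], [521.5, -99.9], [521.7, -119.2]]
hjaw/pads [[604.2, 115.7], [604.4, 99.2], [598.6, 87.8], [574.0, 87.0], [605.9, -90.8], [578.8, -90.9]]
handle [[492.5, 147.7], [492.7, 134.8], [421.0, 146.1], [421.2, 131.9]]
trig [[501.3, 110.5], [501.3, 103.8], [447.1, 94.2], [481.7, 104.0]]
caddy [[684.2, 79.8], [617.3, 71.0], [627.8, -49.0], [692.4, -43.3]]
panel [[695.0, -53.1], [695.1, -59.9], [626.4, -57.7], [628.0, -65.0]]
```

```bash
cat >> h.py <<'E'
from scipy.spatial.transform import Rotation as R
def down(th,flip=1):   # tool x down, tool y along flip * clamp y
    y=flip*np.array([-np.sin(th),np.cos(th),0]);x=np.array([0,0,-1.]);return R.from_matrix(np.c_[x,y,np.cross(x,y)])
def to(p,th,flip=1):
    s=ctrl.sense();r0=R.from_quat(s["ee_rot"]);best=down(th,flip)
    print("t",s["time"],"pos",np.round(s["position"],4),"toolY",np.round(r0.as_matrix()[:,1],3),"toolZ",np.round(r0.as_matrix()[:,2],3),"open",round(s["opening"],4))
    print("shift",np.round(r0.inv().apply(np.array(p)-s["position"]),4),"turn",np.round((r0.inv()*best).as_rotvec(),4))
E
python3 - <<'E'
from h import *
to((.478,.123,.10),.033,1);to((.478,.123,.10),.033,-1)
to((.45,-.25,.17),.033,1)
E
```

```text
t 0.1 pos [ 0.2353 -0.6052  0.1735] toolY [ 0.362 -0.932 -0.002] toolZ [-0.932 -0.362  0.   ] open 0.0937
shift [ 0.0744 -0.5907 -0.4901] turn [-2.8037e+00 -2.3000e-03  4.0000e-04]
t 0.1 pos [ 0.2353 -0.6052  0.1735] toolY [ 0.362 -0.932 -0.002] toolZ [-0.932 -0.362  0.   ] open 0.0937
shift [ 0.0744 -0.5907 -0.4901] turn [3.378e-01 3.000e-04 1.600e-03]
t 0.1 pos [ 0.2353 -0.6052  0.1735] toolY [ 0.362 -0.932 -0.002] toolZ [-0.932 -0.362  0.   ] open 0.0937
shift [ 0.0039 -0.2533 -0.3288] turn [-2.8037e+00 -2.3000e-03  4.0000e-04]
```

Emit:
jog_arm:
  targets:
    - [0, -0.025, -0.035, 0.03, 0, 0]
    - [0, -0.05, -0.07, 0.07, 0, 0]
    - [0, -0.075, -0.105, 0.1, 0, 0]
    - [0, -0.1, -0.14, 0.13, 0, 0]
    - [0, -0.125, -0.175, 0.17, 0, 0]
  gripper: 1

```text
time: 0.6
position: [0.3539, -0.4241, 0.174]
ee_rot: [-0.704, -0.07, 0.704, -0.07]
force: [0.9, -0.3, 0.3]
opening: 0.094
```

```bash
python3 -c "
from h import *
to((.478,.123,.10),.033,-1)"
```

```text
t 0.6 pos [ 0.3539 -0.4241  0.174 ] toolY [ 0.198 -0.98  -0.001] toolZ [-0.98  -0.198  0.   ] open 0.094
shift [ 0.0743 -0.5117 -0.2299] turn [0.1661 0.0002 0.0006]
```

Emit:
jog_arm:
  targets:
    - [0, -0.043, -0.022, 0.04, 0, 0]
    - [0, -0.086, -0.044, 0.08, 0, 0]
    - [0, -0.129, -0.066, 0.12, 0, 0]
    - [0, -0.172, -0.088, 0.16, 0, 0]
    - [0, -0.215, -0.11, 0.16, 0, 0]

```text
time: 1.1
position: [0.4183, -0.1913, 0.1742]
ee_rot: [-0.707, -0.014, 0.707, -0.014]
force: [1.2, -0.4, -0.8]
opening: 0.0939
```

```bash
python3 -c "
from h import *
to((.478,.123,.10),.033,-1)"
```

```text
t 1.1 pos [ 0.4183 -0.1913  0.1742] toolY [ 0.04  -0.999 -0.   ] toolZ [-0.999 -0.04   0.   ] open 0.0939
shift [ 0.0742 -0.3117 -0.0721] turn [0.0067 0.0001 0.0001]
```

Emit:
jog_arm:
  targets:
    - [0, -0.043, -0.012, 0.006, 0, 0]
    - [0, -0.086, -0.024, 0.006, 0, 0]
    - [0, -0.129, -0.036, 0.006, 0, 0]
    - [0, -0.172, -0.048, 0.006, 0, 0]
    - [0, -0.215, -0.06, 0.006, 0, 0]

```text
time: 1.6
position: [0.4694, 0.0258, 0.1742]
ee_rot: [-0.707, -0.012, 0.707, -0.012]
force: [1.4, 0.6, 0.4]
opening: 0.0938
```

Emit:
jog_arm:
  targets:
    - [0.0, -0.03, 0, 0, 0, 0]
    - [0.02, -0.06, 0, 0, 0, 0]
    - [0.05, -0.085, 0, 0, 0, 0]
    - [0.075, -0.085, 0, 0, 0, 0]
    - [0.075, -0.085, 0, 0, 0, 0]

```text
time: 2.1
position: [0.4636, 0.1091, 0.0967]
ee_rot: [-0.705, -0.012, 0.709, -0.014]
force: [-0.2, -0.2, 0.3]
opening: 0.0939
```

```bash
python3 -c "
from h import *
to((.478,.123,.006),.033,-1)
crop(grab_frame('top'),200,140,130,120,6,'pics/c1.png')"
```

```text
t 2.1 pos [0.4636 0.1091 0.0967] toolY [ 0.037 -0.999  0.002] toolZ [-0.999 -0.037  0.007] open 0.0939
shift [ 0.0906 -0.0135 -0.0155] turn [ 0.0038  0.0066 -0.0015]
```

View pics/c1.png

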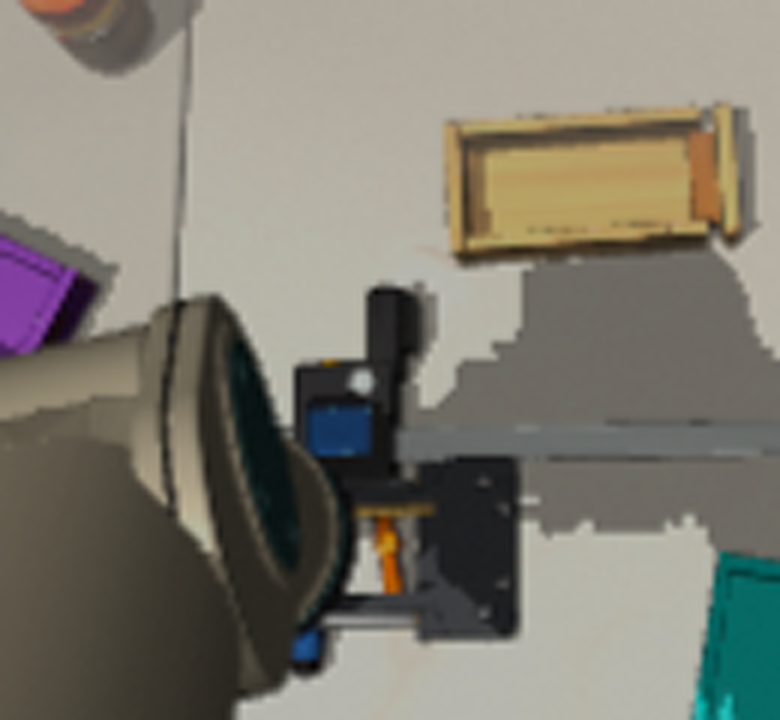

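The view from above shows the fingers just in front of the trigger, so the approach agrees with the plan. Next I shift, go down and close lightly.

Emit:
jog_arm:
  targets:
    - [0.01, -0.013, -0.015, 0, 0.006, 0]
    - [0.04, -0.013, -0.015, 0, 0.006, 0]
    - [0.07, -0.013, -0.015, 0, 0.006, 0]
    - [0.088, -0.013, -0.015, 0, 0.006, 0]
    - [0.088, -0.013, -0.015, 0, 0.006, 0]

```text
time: 2.65
position: [0.4805, 0.1212, 0.0106]
ee_rot: [0.708, 0.011, -0.706, 0.012]
force: [-1.1, 0.4, -0.2]
opening: 0.094
```

Emit:
jog_arm:
  targets:
    - [0, 0, 0, 0, 0, 0]
    - [0, 0, 0, 0, 0, 0]
    - [0, 0, 0, 0, 0, 0]
    - [0, 0, 0, 0, 0, 0]
    - [0, 0, 0, 0, 0, 0]
  gripper: 0.53
  force: 4

```text
time: 3.15
position: [0.4814, 0.1226, 0.0118]
ee_rot: [0.709, 0.012, -0.705, 0.012]
force: [-0.5, 0.1, 0.5]
opening: 0.0576
```

```bash
python3 -c "
from h import *
to((.478,.123,.006),.033,-1)
print(ctrl.sense()['force'])"
```

```text
t 3.15 pos [0.4814 0.1226 0.0118] toolY [ 0.035 -0.999 -0.   ] toolZ [-0.999 -0.035 -0.007] open 0.0576
shift [ 0.0058 -0.0006  0.0034] turn [ 0.0018 -0.0069  0.0003]
[-0.49525316  0.06942526  0.54758565]
```

Emit:
jog_arm:
  targets:
    - [0.003, 0, 0.003, 0, -0.006, 0]
    - [0.006, 0, 0.003, 0, -0.006, 0]
    - [0.006, 0, 0.003, 0, -0.006, 0]
    - [0.006, 0, 0.003, 0, -0.006, 0]
    - [0.006, 0, 0.003, 0, -0.006, 0]
  gripper: 0.53
  force: 4

```text
time: 3.65
position: [0.4781, 0.1223, 0.0052]
ee_rot: [-0.707, -0.012, 0.707, -0.012]
force: [-0.3, 0.3, 0.9]
opening: 0.0498
```

```bash
python3 -c "
from h import *
to((.478,.123,.006),.033,-1)
print(ctrl.sense()['force'])
crop(grab_frame('side'),230,140,160,120,5,'pics/s1.png')"
```

```text
t 3.65 pos [0.4781 0.1223 0.0052] toolY [ 0.035 -0.999  0.   ] toolZ [-0.999 -0.035  0.   ] open 0.0498
shift [-0.0008 -0.0007  0.0001] turn [ 0.0018  0.     -0.    ]
[-0.28720368  0.27818071  0.88354201]
```

View pics/s1.png

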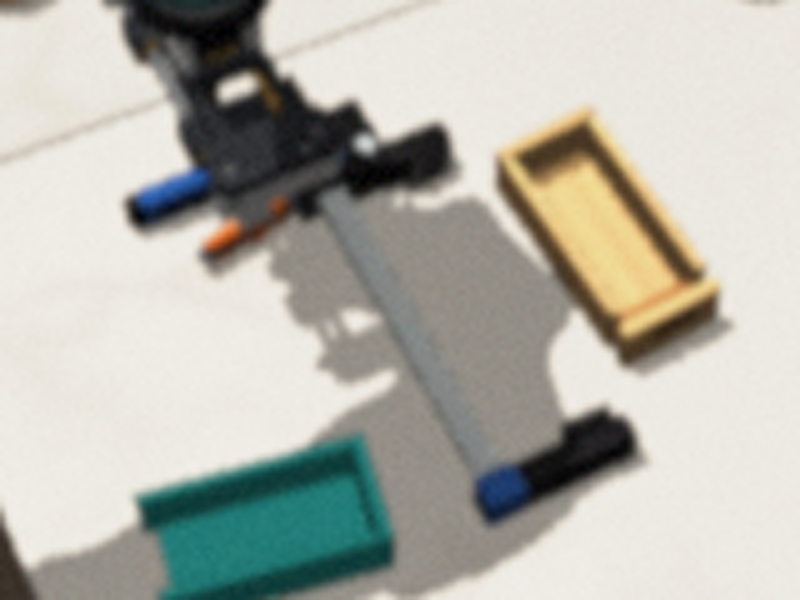

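The side view shows the fingers straddling the handle and trigger. I'll squeeze fully (bar advances one stroke) to get a firm grip for sliding, following the trigger's centre shift.

Emit:
jog_arm:
  targets:
    - [0, -0.003, 0, 0, 0, 0]
    - [0, -0.006, 0, 0, 0, 0]
    - [0, -0.009, 0, 0, 0, 0]
    - [0, -0.01, 0, 0, 0, 0]
    - [0, -0.01, 0, 0, 0, 0]
  gripper: 0
  force: 25

```text
time: 4.2
position: [0.4777, 0.1327, 0.0053]
ee_rot: [0.707, 0.013, -0.707, 0.012]
force: [0.5, 0.6, -0.4]
opening: 0.0131
```

```bash
python3 -c "
from h import *
to((.5385,.1255,.0052),.077,-1)
crop(grab_frame('side'),230,140,160,120,5,'pics/s2.png')
crop(grab_frame('top'),232,140,130,120,6,'pics/c2.png')"
```

```text
t 4.2 pos [0.4777 0.1327 0.0053] toolY [ 0.035 -0.999 -0.   ] toolZ [-0.999 -0.035 -0.   ] open 0.0131
shift [ 0.0001  0.0093 -0.0605] turn [-0.0416 -0.0001  0.0001]
```

View pics/c2.png

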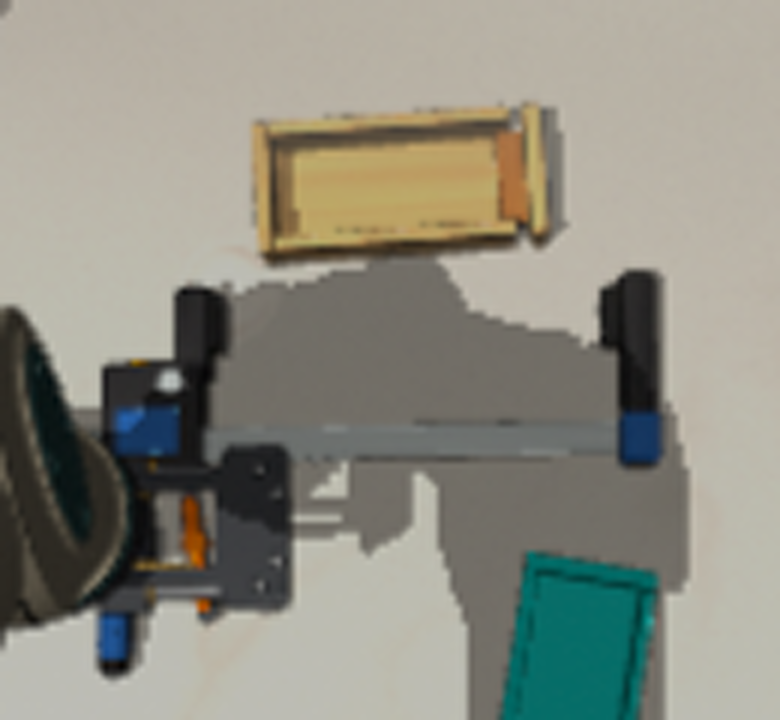

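View pics/s2.png

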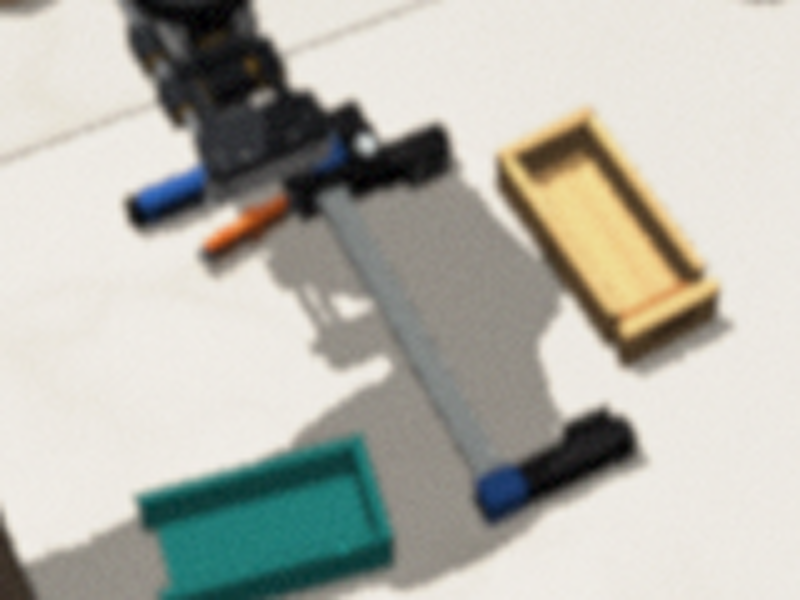

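```bash
python3 -c "
from h import *
s=ctrl.sense();print(s['opening'],s['force'],s['position'])
p=s['position']
for z in(.005,.03,.1):
  u,v=w2px('top',(p[0],p[1],z));a,b=w2px('side',(p[0],p[1],z));print(z,(u-232)*6,(v-140)*6,(a-230)*5,(b-140)*5)"
```

```text
0.005132537837960478 [ 0.02857642 -0.9013692  -0.97452816] [0.47772755 0.13231167 0.00527067]
0.005 139.8470308854262 548.6887200995275 227.1454666784132 196.66579381549369
0.03 131.18544947697256 545.7947435478944 223.44733332228742 173.60214000819042
0.1 104.5780513317003 536.9047749958203 212.39828627245402 104.69402569267245
```

```bash
python3 -c "
from h import *
im=cv2.imread('pics/s2.png');it=cv2.imread('pics/c2.png')
for x in(.44,.515):
 for y in(.044,.221):
  for z in (.102,.15):
   a,b=w2px('side',(x,y,z));u,v=w2px('top',(x,y,z));print((x,y,z),'side',round((a-230)*5),round((b-140)*5),'top',round((u-232)*6),round((v-140)*6))
for n,c in(('hmid',(.478,.14,.029)),('tr',(.48,.105,.027)),('farjaw tip',(.616,-.109,.03)),('cad',(.617,.071,.042))):
   a,b=w2px('side',c);print(n,round((a-230)*5),round((b-140)*5))
s=ctrl.sense();print(s['joint_positions'],s['opening'])
"
```

```text
(0.44, 0.044, 0.102) side 209 253 top 300 625
(0.44, 0.044, 0.15) side 201 205 top 289 622
(0.44, 0.221, 0.102) side 90 8 top -100 620
(0.44, 0.221, 0.15) side 78 -45 top -132 617
(0.515, 0.044, 0.102) side 340 202 top 305 456
(0.515, 0.044, 0.15) side 336 153 top 294 445
(0.515, 0.221, 0.102) side 214 -37 top -91 451
(0.515, 0.221, 0.15) side 206 -91 top -121 439
hmid 219 164
tr 246 211
farjaw tip 630 422
cad 488 157
[-0.34702687  0.68923911  0.02989403  2.07947355 -0.05187379  0.37357536
 -1.81161755] 0.005132537837960478
```

The projection puts the gripper body's lower edge at about z 0.155, not 0.10, and the fingers shut without touching anything. So they appear to hang about 50 mm above the clamp, even though the state says z = 5 mm. I'll reopen, recentre and probe downward slowly, watching the force.

Emit:
jog_arm:
  targets:
    - [0, 0.005, 0, 0, 0, 0]
    - [0, 0.01, 0, 0, 0, 0]
    - [0, 0.01, 0, 0, 0, 0]
    - [0, 0.01, 0, 0, 0, 0]
    - [0, 0.01, 0, 0, 0, 0]
  gripper: 1

```text
time: 4.8
position: [0.4782, 0.1224, 0.0053]
ee_rot: [0.707, 0.012, -0.707, 0.012]
force: [0.5, 0.7, -0.2]
opening: 0.0417
```

Emit:
jog_arm:
  targets:
    - [0, 0, 0, 0, 0, 0]
    - [0, 0, 0, 0, 0, 0]
    - [0.002, 0, 0, 0, 0, 0]
    - [0.004, 0, 0, 0, 0, 0]
    - [0.006, 0, 0, 0, 0, 0]
  gripper: 1

```text
time: 5.3
position: [0.478, 0.1224, -0.001]
ee_rot: [-0.707, -0.012, 0.707, -0.012]
force: [-0.6, 0.3, -0.1]
opening: 0.0818
```

```bash
python3 -c "
from h import *
to((.478,.123,.006),.033,-1)
im=grab_frame('side');cv2.imwrite('pics/s3f.png',im)
crop(im,200,100,160,120,5,'pics/s3.png');s=ctrl.sense();print(s['force'],s['joint_positions'])"
```

```text
t 5.3 pos [ 0.478   0.1224 -0.001 ] toolY [ 0.035 -0.999  0.   ] toolZ [-0.999 -0.035  0.   ] open 0.0818
shift [-0.007  -0.0006  0.    ] turn [ 0.0018  0.0001 -0.    ]
[-0.4115222  -0.35148357 -0.24039915] [-0.32471131  0.69993531  0.02563057  2.08786682 -0.04753943  0.35488221
 -1.79648054]
```

View pics/s3.png

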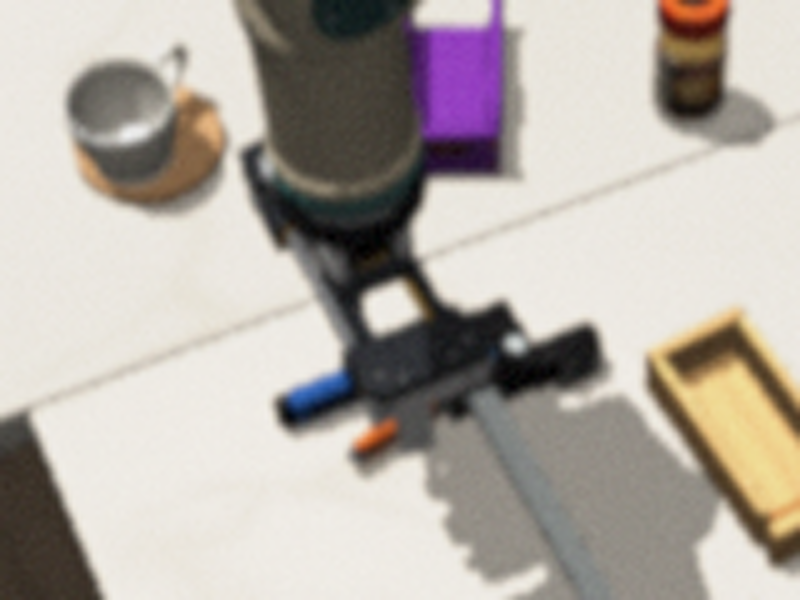

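Emit:
jog_arm:
  targets:
    - [0.004, 0, 0, 0, 0, 0]
    - [0.008, 0, 0, 0, 0, 0]
    - [0.012, 0, 0, 0, 0, 0]
    - [0.016, 0, 0, 0, 0, 0]
    - [0.02, 0, 0, 0, 0, 0]

```text
time: 5.85
position: [0.478, 0.1223, -0.0212]
ee_rot: [-0.707, -0.012, 0.707, -0.012]
force: [-0.2, -0.7, -0.5]
opening: 0.0943
```

Emit:
jog_arm:
  targets:
    - [0.003, 0, 0, 0, 0, 0]
    - [0.006, 0, 0, 0, 0, 0]
    - [0.009, 0, 0, 0, 0, 0]
    - [0.012, 0, 0, 0, 0, 0]
    - [0.012, 0, 0, 0, 0, 0]

```text
time: 6.35
position: [0.4782, 0.1223, -0.031]
ee_rot: [0.707, 0.012, -0.707, 0.012]
force: [-4.0, -0.3, 20.4]
opening: 0.0944
```

```bash
python3 -c "
from h import *
im=grab_frame('side');cv2.imwrite('pics/s4f.png',im);cv2.imwrite('pics/t4f.png',grab_frame('top'))
s=ctrl.sense();print(s['force'],s['position'])
# track plate shift between s3 and s4
a=cv2.imread('pics/s3f.png');t=a[162:182,270:300];r=cv2.matchTemplate(im,t,cv2.TM_CCOEFF_NORMED);print(cv2.minMaxLoc(r))
for z in(0,.012,.03,.045,.055):print(z,w2px('side',(.478,.0335,.1+z)))
"
```

```text
[-4.47085459 -0.7670359  20.48348133] [ 0.47820975  0.12235537 -0.03103287]
(-0.8034118413925171, 0.8382374048233032, (150, 107), (540, 191))
0 (np.float64(286.75651710330635), np.float64(188.86831034219276))
0.012 (np.float64(286.4672744041223), np.float64(186.52327054407385))
0.03 (np.float64(286.02367571230104), np.float64(182.9267870731031))
0.045 (np.float64(285.64478298222855), np.float64(179.85490821930864))
0.055 (np.float64(285.38737492418807), np.float64(177.76796828214069))
```

20 N of contact at a reading of z = -0.031. I take that to be the worktop, so the height reading is about 31 mm low; xy agrees with the images. I'll back off 5 mm and close lightly; it should stall near 52 mm.

Emit:
jog_arm:
  targets:
    - [-0.005, 0, 0, 0, 0, 0]
    - [-0.005, 0, 0, 0, 0, 0]
    - [-0.005, 0, 0, 0, 0, 0]
    - [-0.005, 0, 0, 0, 0, 0]
    - [-0.005, 0, 0, 0, 0, 0]
  gripper: 0.4
  force: 3

```text
time: 6.95
position: [0.4779, 0.1223, -0.0281]
ee_rot: [-0.707, -0.012, 0.707, -0.012]
force: [0.1, -0.4, -0.8]
opening: 0.0571
```

Emit:
jog_arm:
  targets:
    - [0, 0, 0, 0, 0, 0]
    - [0, 0, 0, 0, 0, 0]
    - [0, 0, 0, 0, 0, 0]
    - [0, 0, 0, 0, 0, 0]
    - [0, 0, 0, 0, 0, 0]

```text
time: 7.45
position: [0.4777, 0.1222, -0.028]
ee_rot: [-0.707, -0.012, 0.707, -0.012]
force: [-0.2, 0.6, -4.5]
opening: 0.0523
```

Stalled at 52.3 mm, so the fingers hold both handle and trigger. Now I squeeze fully home, following the centre shift.

Emit:
jog_arm:
  targets:
    - [0, -0.003, 0, 0, 0, 0]
    - [0, -0.006, 0, 0, 0, 0]
    - [0, -0.009, 0, 0, 0, 0]
    - [0, -0.011, 0, 0, 0, 0]
    - [0, -0.011, 0, 0, 0, 0]
  gripper: 0
  force: 25

```text
time: 7.95
position: [0.4777, 0.1336, -0.0278]
ee_rot: [-0.707, -0.012, 0.707, -0.012]
force: [0.1, -0.4, -5.0]
opening: 0.0291
```

```bash
python3 -c "
from h import *
to((.5385,.1275,-.028),.077,-1)
im=grab_frame('top');cv2.imwrite('pics/t5f.png',im);a=cv2.imread('pics/top0.png')
def tr(x,y,w,h):
  t=a[y:y+h,x:x+w];r=cv2.matchTemplate(im[y-12:y+h+12,x-12:x+w+12],t,cv2.TM_CCOEFF_NORMED);m=cv2.minMaxLoc(r);return m[3][0]-12,m[3][1]-12,round(m[1],3)
print('far',tr(326,180,20,42),'head',tr(245,180,28,40),'hend',tr(244,238,14,18))"
```

```text
t 7.95 pos [ 0.4777  0.1336 -0.0278] toolY [ 0.035 -0.999  0.   ] toolZ [-0.999 -0.035  0.   ] open 0.0291
shift [ 0.0002  0.0082 -0.0606] turn [-0.0418  0.0001 -0.    ]
far (-3, -3, 0.827) head (0, -1, 0.869) hend (1, 0, 0.732)
```

Emit:
jog_arm:
  targets:
    - [0, 0.002, -0.006, -0.005, 0, 0]
    - [0, 0.003, -0.014, -0.01, 0, 0]
    - [0, 0.004, -0.022, -0.02, 0, 0]
    - [0, 0.005, -0.028, -0.02, 0, 0]
    - [0, 0.005, -0.03, -0.02, 0, 0]

```text
time: 8.5
position: [0.5094, 0.1291, -0.0277]
ee_rot: [0.707, 0.019, -0.706, 0.019]
force: [-0.5, -0.2, -5.0]
opening: 0.0293
```

```bash
python3 -c "
from h import *
to((.538,.128,-.028),.055,-1);print(ctrl.sense()['force'])
im=grab_frame('top');cv2.imwrite('pics/t6f.png',im);crop(im,232,140,130,100,6,'pics/c6.png')"
```

```text
t 8.5 pos [ 0.5094  0.1291 -0.0277] toolY [ 0.054 -0.999 -0.   ] toolZ [-0.999 -0.054 -0.001] open 0.0293
shift [ 0.0003  0.0026 -0.0285] turn [-0.0011 -0.0015  0.0001]
[-0.52203231 -0.1668744  -4.97297217]
```

View pics/c6.png

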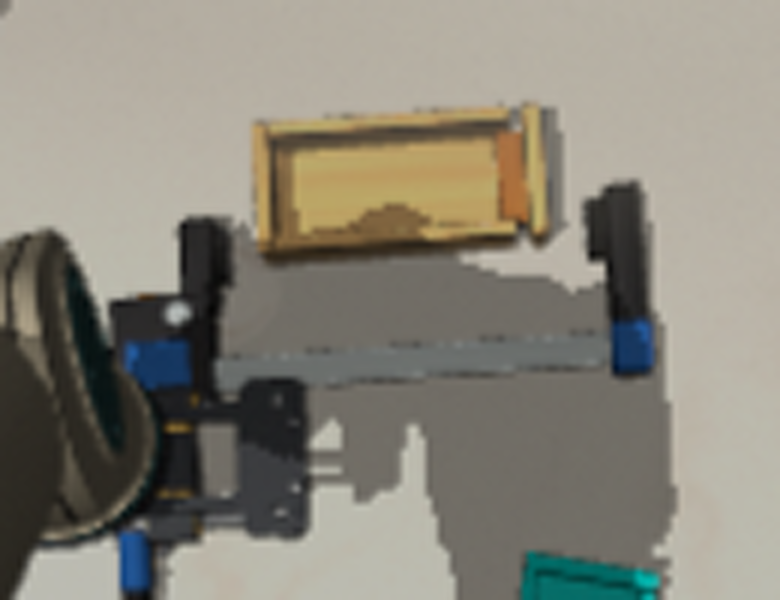

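The picture shows the clamp about parallel to the caddy, jaws about to straddle it: head pad face at (230,255), far pad face at (588,229).

```bash
cat >> h.py <<'E'
C0=np.array([.6554,.0146]);TH=.077
def cad(a,b,z,oy=139.6,k=6,ox=231.6):
    p=px2w("top",ox+a/k,oy+b/k,z)[:2]-C0
    return np.round(1000*np.array([[np.cos(TH),np.sin(TH)],[-np.sin(TH),np.cos(TH)]])@p,1)
E
python3 -c "
from h import *
print('pads',cad(230,255,.03),cad(588,229,.03))
print('jawtips',cad(205,220,.03),cad(622,182,.03),'farback',cad(632,375,.03))
print('caddy ends',cad(261,190,.042),cad(512,175,.042),'panel outer',cad(547,172,.042))"
```

```text
pads [-28.5  78.8] [-26.8 -96.5]
jawtips [-10.3  90.2] [  -4.4 -114.9] farback [-100.1 -112.8]
caddy ends [ 0.1 61. ] [ -0.2 -61. ] panel outer [  0.2 -78. ]
```

Emit:
jog_arm:
  targets:
    - [0, 0, -0.006, 0, 0, 0]
    - [0, 0, -0.013, 0, 0, 0]
    - [0, 0, -0.02, 0, 0, 0]
    - [0, 0, -0.026, 0, 0, 0]
    - [0, 0, -0.027, 0, 0, 0]

```text
time: 9.05
position: [0.5365, 0.1309, -0.0277]
ee_rot: [0.708, 0.019, -0.706, 0.019]
force: [-0.4, -0.5, -5.0]
opening: 0.029
```

Emit:
jog_arm:
  targets:
    - [0.001, 0.004, 0, 0, 0, 0]
    - [0.001, 0.008, 0, 0, 0, 0]
    - [0.001, 0.011, 0, 0, 0, 0]
    - [0.001, 0.011, 0, 0, 0, 0]
    - [0.001, 0.011, 0, 0, 0, 0]
  gripper: 0.56
  force: 25

```text
time: 9.55
position: [0.5366, 0.1189, -0.0283]
ee_rot: [0.708, 0.019, -0.706, 0.019]
force: [0.9, -0.5, 1.2]
opening: 0.0522
```

```bash
python3 -c "
from h import *
to((.538,.128,-.028),.055,-1);print(ctrl.sense()['force'])
im=grab_frame('top');cv2.imwrite('pics/t7f.png',im);a=cv2.imread('pics/t6f.png')
def tr(x,y,w,h):
  t=a[y:y+h,x:x+w];r=cv2.matchTemplate(im[y-25:y+h+25,x-25:x+w+25],t,cv2.TM_CCOEFF_NORMED);m=cv2.minMaxLoc(r);return m[3][0]-25,m[3][1]-25,round(m[1],3)
print('far',tr(328,168,16,38),'head',tr(252,174,20,20),'caddy',tr(270,155,58,30))"
```

```text
t 9.55 pos [ 0.5366  0.1189 -0.0283] toolY [ 0.054 -0.999  0.001] toolZ [-0.999 -0.054 -0.002] open 0.0522
shift [-0.0003 -0.009  -0.0019] turn [-0.0013 -0.002  -0.0007]
[ 0.94784548 -0.48452135  1.19434657]
far (0, -9, 0.913) head (0, -9, 0.937) caddy (0, 0, 0.82)
```

Pads are now opposite the ends and the bar has kept its stroke. Stroke 2 follows, then a slide of 12 mm along the clamp's axis toward the caddy's closed end while squeezed.

Emit:
jog_arm:
  targets:
    - [0, -0.003, 0, 0, 0, 0]
    - [0, -0.006, 0, 0, 0, 0]
    - [0, -0.009, 0, 0, 0, 0]
    - [0, -0.011, 0, 0, 0, 0]
    - [0, -0.011, 0, 0, 0, 0]
  gripper: 0
  force: 25

```text
time: 10.1
position: [0.5337, 0.1303, -0.0288]
ee_rot: [-0.706, -0.019, 0.708, -0.02]
force: [-1.0, -2.1, 5.4]
opening: 0.0288
```

Emit:
jog_arm:
  targets:
    - [0, 0.003, 0, 0, 0, 0]
    - [0, 0.006, 0, 0, 0, 0]
    - [0, 0.009, 0, 0, 0, 0]
    - [0, 0.011, 0, 0, 0, 0]
    - [0, 0.011, 0, 0, 0, 0]

```text
time: 10.6
position: [0.5351, 0.1222, -0.0288]
ee_rot: [-0.707, -0.021, 0.707, -0.02]
force: [-2.2, 4.8, 2.9]
opening: 0.0286
```

```bash
python3 -c "
from h import *
to((.538,.128,-.028),.055,-1);print(ctrl.sense()['force'])
im=grab_frame('top');cv2.imwrite('pics/t8f.png',im);crop(im,242,140,110,90,7,'pics/c8.png')"
```

```text
t 10.6 pos [ 0.5351  0.1222 -0.0288] toolY [ 0.057 -0.998 -0.002] toolZ [-0.998 -0.057 -0.   ] open 0.0286
shift [-0.0008 -0.0056 -0.0032] turn [ 0.0024 -0.      0.0022]
[-2.2210714   4.84944958  2.92500027]
```

View pics/c8.png

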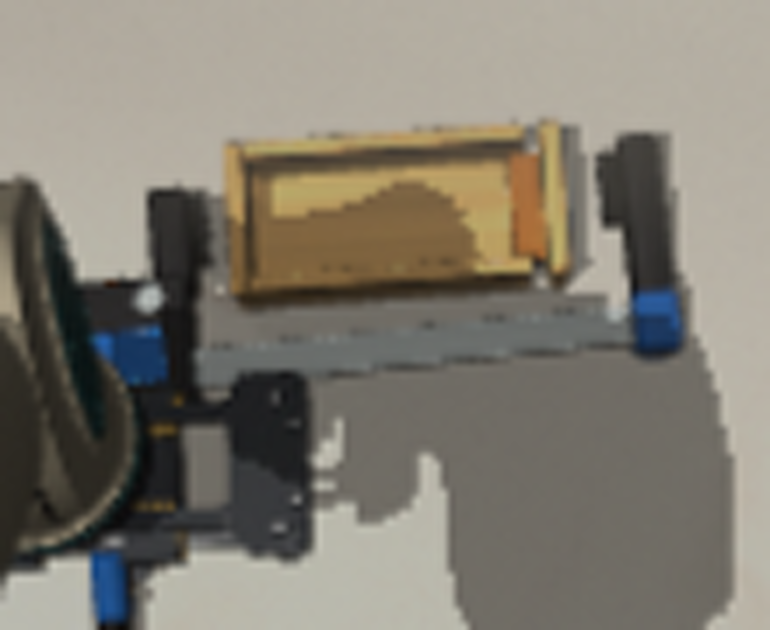

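```bash
python3 -c "
from h import *
f=lambda a,b,z:cad(a,b,z,139.6,7,241.6)
print('pads',f(210,232,.03),f(600,187,.03))
print('jawtips',f(175,190,.03),f(645,133,.03),'farback',f(658,352,.03))
print('caddy closed',f(225,142,.042),f(238,296,.042),'open',f(523,125,.042),f(530,275,.042),'panel',f(557,122,.042),f(567,272,.042))"
```

```text
pads [-0.9 72.7] [  8.  -92.2]
jawtips [18.1 86.6] [  30.2 -112.8] farback [ -63.9 -111.5]
caddy closed [34.4 63.4] [-31.4  61. ] open [ 33.8 -61.3] [-30.3 -60.1] panel [ 34.2 -75.6] [-30.  -75.5]
```

The clamp has turned about 0.05 rad: head pad at x ≈ 0 and far pad at x ≈ +9 mm in the caddy's frame. The head gap is 9 mm and the far gap 16 mm. I'll turn it back while squeezed, then release and stroke.

Emit:
jog_arm:
  targets:
    - [0, 0, 0, 0.012, 0, 0]
    - [0, 0, -0.001, 0.025, 0, 0]
    - [0, 0, -0.001, 0.038, 0, 0]
    - [0, 0, -0.001, 0.05, 0, 0]
    - [0, 0, -0.001, 0.05, 0, 0]

```text
time: 11.15
position: [0.5373, 0.1198, -0.0287]
ee_rot: [0.708, 0.001, -0.707, 0.001]
force: [0.9, 3.1, 1.2]
opening: 0.0288
```

Emit:
jog_arm:
  targets:
    - [0, 0.004, 0, 0, 0, 0]
    - [0, 0.008, 0, 0, 0, 0]
    - [0, 0.011, 0, 0, 0, 0]
    - [0, 0.011, 0, 0, 0, 0]
    - [0, 0.011, 0, 0, 0, 0]
  gripper: 0.56

```text
time: 11.65
position: [0.537, 0.1063, -0.0288]
ee_rot: [0.707, 0.0, -0.707, 0.002]
force: [2.1, -2.9, -0.1]
opening: 0.053
```

Emit:
jog_arm:
  targets:
    - [0, -0.003, 0, 0, 0, 0]
    - [0, -0.006, 0, 0, 0, 0]
    - [0, -0.009, 0, 0, 0, 0]
    - [0, -0.011, 0, 0, 0, 0]
    - [0, -0.011, 0, 0, 0, 0]
  gripper: 0
  force: 25

```text
time: 12.15
position: [0.5352, 0.1207, -0.029]
ee_rot: [-0.706, -0.002, 0.708, -0.002]
force: [-2.9, -1.1, 1.5]
opening: 0.0272
```

```bash
python3 -c "
from h import *
to((.538,.128,-.028),.055,-1);print(ctrl.sense()['force'])
im=grab_frame('top');cv2.imwrite('pics/t9f.png',im);crop(im,242,140,110,90,7,'pics/c9.png')"
```

```text
t 12.15 pos [ 0.5352  0.1207 -0.029 ] toolY [ 0.005 -1.    -0.   ] toolZ [-1.    -0.005  0.002] open 0.0272
shift [-0.001  -0.0073 -0.0028] turn [-0.0497  0.0019  0.0003]
[-2.89569939 -1.1106303   1.51759384]
```

View pics/c9.png

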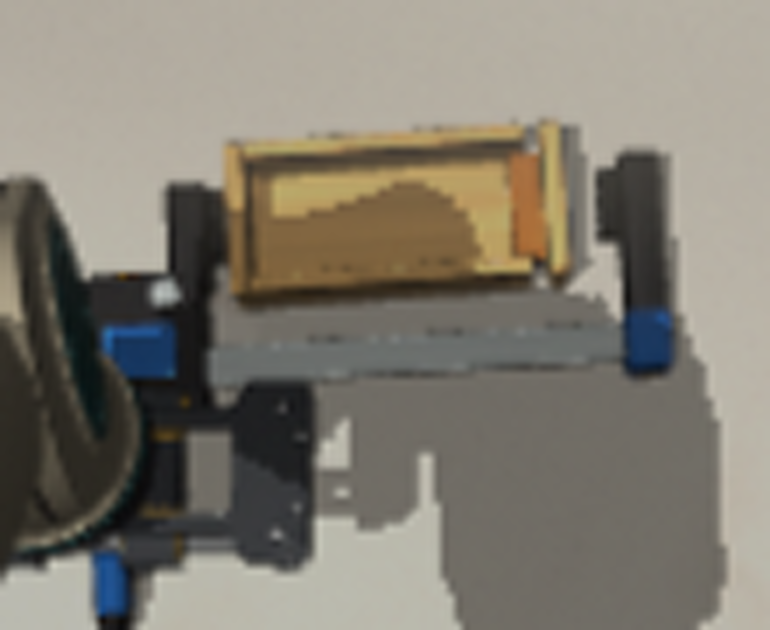

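Now the clamp is roughly parallel, head pad almost at the closed end (222,225), far pad face at (602,205).

```bash
python3 -c "
from h import *
f=lambda a,b,z:cad(a,b,z,139.6,7,241.6)
print('pads',f(222,225,.03),f(600,203,.03))
print('jawtips',f(190,185,.03),f(643,152,.03),'farback',f(650,375,.03))
print('bar',f(215,347,.019),f(215,387,.019),f(620,327,.019),f(620,370,.019))"
```

```text
pads [ 1.8 67.5] [  1.1 -91.7]
jawtips [19.9 80.2] [  22.  -111.4] farback [ -73.4 -107.5]
bar [-48.  74.] [-65.1  74.8] [-50.4 -97. ] [-68.7 -95.7]
```

Emit:
jog_arm:
  targets:
    - [0, 0.004, 0, 0, 0, 0]
    - [0, 0.008, 0, 0, 0, 0]
    - [0, 0.012, 0, 0, 0, 0]
    - [0, 0.012, 0, 0, 0, 0]
    - [0, 0.012, 0, 0, 0, 0]
  gripper: 0.56

```text
time: 12.7
position: [0.538, 0.107, -0.0286]
ee_rot: [0.708, 0.001, -0.706, 0.002]
force: [1.8, -0.8, -4.0]
opening: 0.0528
```

Emit:
jog_arm:
  targets:
    - [0, -0.003, 0, 0, 0, 0]
    - [0, -0.006, 0, 0, 0, 0]
    - [0, -0.009, 0, 0, 0, 0]
    - [0, -0.011, 0, 0, 0, 0]
    - [0, -0.011, 0, 0, 0, 0]
  gripper: 0
  force: 25

```text
time: 13.2
position: [0.5361, 0.1197, -0.0287]
ee_rot: [-0.707, -0.002, 0.707, -0.002]
force: [-1.6, 0.6, -1.1]
opening: 0.0266
```

```bash
cat >> h.py <<'E'
def track(new,ref="pics/t9f.png"):
    im=grab_frame("top");cv2.imwrite(new,im);a=cv2.imread(ref);K=8
    for n,(x,y,w,h) in dict(farjaw=(326,160,14,36),head=(255,164,20,26),cadL=(272,157,20,28),panel=(312,155,14,26)).items():
        up=lambda q:cv2.resize(q,None,fx=K,fy=K,interpolation=cv2.INTER_CUBIC)
        r=cv2.matchTemplate(up(im[y-6:y+h+6,x-6:x+w+6]),up(a[y:y+h,x:x+w]),cv2.TM_CCOEFF_NORMED);m=cv2.minMaxLoc(r)
        print(n,"mm right/up",np.round([(m[3][0]/K-6)*2.85,-(m[3][1]/K-6)*2.85],1),round(m[1],3))
E
python3 -c "
from h import *
s=ctrl.sense();print(s['force'],s['opening'],s['position'])
track('pics/t10f.png')"
```

```text
[-1.58006687  0.5854508  -1.11785598] 0.026562569109605992 [ 0.53609996  0.11971371 -0.02872961]
farjaw mm right/up [-7.5  0.7] 0.922
head mm right/up [1.1 1.4] 0.988
cadL mm right/up [ 0.4 -0. ] 0.991
panel mm right/up [-0.4 -0. ] 0.932
```

Alignment still holds (pads x ≈ +2 to +3 mm, far gap ≈ 7 mm). Stroke 5 should bring contact, so I keep the squeeze moderate.

Emit:
jog_arm:
  targets:
    - [0, 0.004, 0, 0, 0, 0]
    - [0, 0.008, 0, 0, 0, 0]
    - [0, 0.012, 0, 0, 0, 0]
    - [0, 0.012, 0, 0, 0, 0]
    - [0, 0.012, 0, 0, 0, 0]
  gripper: 0.56

```text
time: 13.75
position: [0.5374, 0.1055, -0.0286]
ee_rot: [0.708, 0.001, -0.707, 0.002]
force: [1.1, -0.7, -1.6]
opening: 0.0527
```

Emit:
jog_arm:
  targets:
    - [0, -0.003, 0, 0, 0, 0]
    - [0, -0.006, 0, 0, 0, 0]
    - [0, -0.009, 0, 0, 0, 0]
    - [0, -0.011, 0, 0, 0, 0]
    - [0, -0.011, 0, 0, 0, 0]
  gripper: 0
  force: 25

```text
time: 14.25
position: [0.536, 0.1189, -0.0288]
ee_rot: [-0.707, -0.002, 0.707, -0.002]
force: [-3.0, 1.0, -0.1]
opening: 0.0261
```

```bash
python3 -c "
from h import *
s=ctrl.sense();print(s['force'],s['opening'],s['position'])
track('pics/t11f.png')"
```

```text
[-3.02958175  0.9727181  -0.0785875 ] 0.026065872602218803 [ 0.53602415  0.1188704  -0.0287722 ]
farjaw mm right/up [-15.3   1.1] 0.879
head mm right/up [2.1 2.1] 0.987
cadL mm right/up [0.4 0.4] 0.986
panel mm right/up [-2.8 -0.4] 0.835
```

Panel has moved about 3 mm, so the far pad is touching. Next stroke at 28 N.

Emit:
jog_arm:
  targets:
    - [0, 0.004, 0, 0, 0, 0]
    - [0, 0.008, 0, 0, 0, 0]
    - [0, 0.012, 0, 0, 0, 0]
    - [0, 0.012, 0, 0, 0, 0]
    - [0, 0.012, 0, 0, 0, 0]
  gripper: 0.56

```text
time: 14.8
position: [0.5375, 0.1044, -0.0286]
ee_rot: [0.708, 0.001, -0.707, 0.002]
force: [0.5, -0.8, -3.0]
opening: 0.0525
```

Emit:
jog_arm:
  targets:
    - [0, -0.003, 0, 0, 0, 0]
    - [0, -0.006, 0, 0, 0, 0]
    - [0, -0.009, 0, 0, 0, 0]
    - [0, -0.011, 0, 0, 0, 0]
    - [0, -0.011, 0, 0, 0, 0]
  gripper: 0
  force: 28

```text
time: 15.3
position: [0.5359, 0.1177, -0.0288]
ee_rot: [-0.707, -0.002, 0.707, -0.002]
force: [-1.3, 0.7, 0.3]
opening: 0.0264
```

```bash
python3 -c "
from h import *
s=ctrl.sense();print(s['force'],s['opening'],s['position'])
track('pics/t12f.png')"
```

```text
[-1.27161069  0.7482329   0.29709798] 0.026373372071220952 [ 0.53590494  0.11774318 -0.02876864]
farjaw mm right/up [-17.1   1.4] 0.619
head mm right/up [3.2 2.8] 0.983
cadL mm right/up [1.1 0.4] 0.964
panel mm right/up [-6.1 -0. ] 0.751
```

Emit:
jog_arm:
  targets:
    - [0, 0.004, 0, 0, 0, 0]
    - [0, 0.008, 0, 0, 0, 0]
    - [0, 0.012, 0, 0, 0, 0]
    - [0, 0.012, 0, 0, 0, 0]
    - [0, 0.012, 0, 0, 0, 0]
  gripper: 0.56

```text
time: 15.85
position: [0.5376, 0.1031, -0.0286]
ee_rot: [0.708, 0.001, -0.707, 0.002]
force: [0.6, -1.8, -1.9]
opening: 0.0528
```

Emit:
jog_arm:
  targets:
    - [0, -0.003, 0, 0, 0, 0]
    - [0, -0.006, 0, 0, 0, 0]
    - [0, -0.009, 0, 0, 0, 0]
    - [0, -0.009, 0, 0, 0, 0]
    - [0, -0.009, 0, 0, 0, 0]
  gripper: 0
  force: 30

```text
time: 16.35
position: [0.5361, 0.1155, -0.0288]
ee_rot: [-0.707, -0.003, 0.707, -0.002]
force: [-1.3, -1.5, -2.3]
opening: 0.0262
```

```bash
sed -i 's/y-6:y+h+6,x-6:x+w+6/y-10:y+h+10,x-10:x+w+10/;s/K-6)/K-10)/g' h.py; python3 -c "
from h import *
s=ctrl.sense();print(s['force'],s['opening'],s['position'])
track('pics/t13f.png')"
```

```text
[-1.3131703  -1.45498136 -2.30124262] 0.026223787268335998 [ 0.53606207  0.11553004 -0.02876514]
farjaw mm right/up [-20.3   4.6] 0.848
head mm right/up [3.9 4.3] 0.972
cadL mm right/up [1.8 2.1] 0.951
panel mm right/up [-5.3  2.5] 0.728
```

Emit:
jog_arm:
  targets:
    - [0, 0.004, 0, 0, 0, 0]
    - [0, 0.008, 0, 0, 0, 0]
    - [0, 0.01, 0, 0, 0, 0]
    - [0, 0.01, 0, 0, 0, 0]
    - [0, 0.01, 0, 0, 0, 0]
  gripper: 0.56

```text
time: 16.9
position: [0.5383, 0.1022, -0.0285]
ee_rot: [0.708, 0.001, -0.706, 0.001]
force: [2.4, -1.7, -2.1]
opening: 0.053
```

Emit:
jog_arm:
  targets:
    - [0, -0.003, 0, 0, 0, 0]
    - [0, -0.006, 0, 0, 0, 0]
    - [0, -0.008, 0, 0, 0, 0]
    - [0, -0.008, 0, 0, 0, 0]
    - [0, -0.008, 0, 0, 0, 0]
  gripper: 0
  force: 30

```text
time: 17.4
position: [0.5358, 0.113, -0.0287]
ee_rot: [-0.707, -0.002, 0.707, -0.001]
force: [-1.4, 0.2, 1.3]
opening: 0.0321
```

```bash
python3 -c "
from h import *
s=ctrl.sense();print(s['force'],s['opening'],s['position'])
track('pics/t14f.png')
crop(cv2.imread('pics/t14f.png'),242,140,110,85,7,'pics/c14.png')"
```

```text
[-1.39595054  0.16122457  1.29855567] 0.032109748956845124 [ 0.53579116  0.1129833  -0.02867851]
farjaw mm right/up [-23.2   3.6] 0.752
head mm right/up [5. 5.] 0.973
cadL mm right/up [3.2 2.5] 0.961
panel mm right/up [-3.6  1.1] 0.667
```

Now the trigger stalls at 32 mm instead of about 26, so the pads are pressing. I'll hold for a moment and take the last view.

Emit:
jog_arm:
  targets:
    - [0, 0, 0, 0, 0, 0]
    - [0, 0, 0, 0, 0, 0]
    - [0, 0, 0, 0, 0, 0]
    - [0, 0, 0, 0, 0, 0]
    - [0, 0, 0, 0, 0, 0]

```text
time: 17.95
position: [0.5358, 0.1127, -0.0287]
ee_rot: [-0.707, -0.002, 0.707, -0.002]
force: [-3.9, 3.4, 3.6]
opening: 0.0319
```

```bash
python3 -c "
from h import *
s=ctrl.sense();print(s['force'],s['opening'],s['position'])
track('pics/t15f.png')
crop(cv2.imread('pics/t15f.png'),242,140,110,85,7,'pics/c15.png')"
```

```text
[-3.88438354  3.38348925  3.6184559 ] 0.03191999157349901 [ 0.535815    0.11266644 -0.02871352]
farjaw mm right/up [-23.2   4.3] 0.753
head mm right/up [5. 5.] 0.971
cadL mm right/up [2.8 2.5] 0.963
panel mm right/up [-3.6  1.8] 0.665
```

View pics/c15.png

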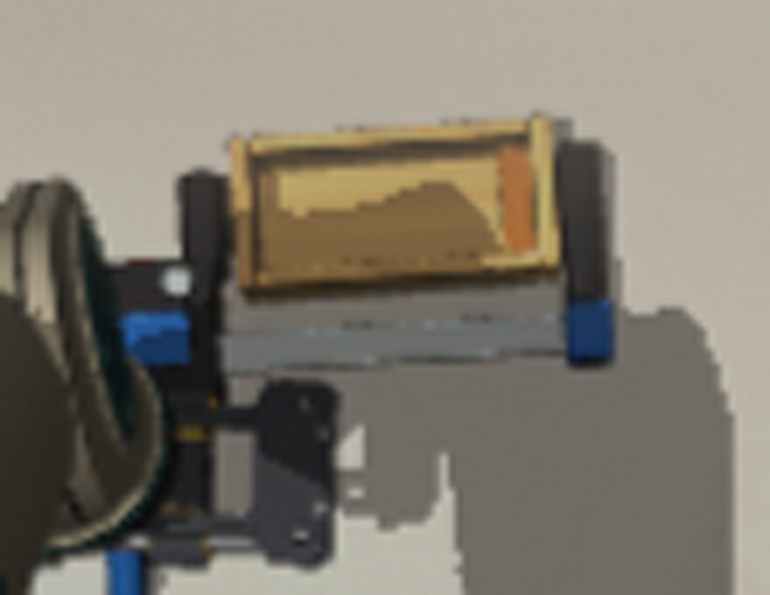

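```bash
python3 -c "
from h import *
f=lambda a,b,z:cad(a,b,z,139.6,7,241.6)
print('tips',f(203,172,.03),f(580,142,.03),'caddy',f(232,140,.042),f(246,292,.042),'panel',f(540,117,.042),f(553,268,.042))
s=ctrl.sense();print(s['opening'],s['force']);print(ctrl.job_done())"
```

```text
tips [25.2 74.5] [ 28.  -85.1] caddy [35.1 60.4] [-29.9  57.6] panel [ 36.8 -68.7] [-27.9 -69.8]
0.03193187809766064 [-4.13518223  3.54164612  2.78540598]
the job is handed in; nothing more can be done
None
```

I slid the clamp in along the worktop, drew the panel home over eight strokes of the trigger, and handed the job in with the trigger still squeezed at 30 N. No verdict was reported.

**Last checks**
- **Trigger:** it stalled at 32 mm over handle and trigger, short of its 26 mm home stop, so the pads are pressing. By the given ratio that means about 15–30 N. I could not measure pad force directly.
- **Panel:** the last picture shows it closed tight on the side walls, and its outer face measured square to within about 1°.
- **Pad alignment:** both pads are about 4–5 mm from the middle of the caddy's ends, within the 18 mm limit.
- **Jars:** I never steered near the two jars, but I did not re-measure them at the end.

**What failed or disagreed**
- **Tool height:** the reading was about 31 mm low relative to the worktop, so my first squeeze closed on nothing above the clamp. I found the surface with a slow probe down, which touched at about 20 N, and worked from there.
- **Early pumping:** it turned the clamp by about 0.05 rad, which I corrected before the pads touched.
- **Image tracking:** the template matching on the far jaw and panel was weak in the last strokes. For those I relied on the picture and the trigger stall.

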